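Seat the canister's lugged lid

ROBOT

A 7-joint arm with a two-finger parallel gripper is mounted at the origin on a cart in front of the work surface, level with it; the furniture and walls round the work are solid. World frame = base frame: x ahead of the robot, y to its left, z up, the work surface at z = 0. Lengths are in m, angles in degrees, forces in N, time in s.
With the tool pointing down it reaches from about 0.35 to 0.9 m from the base axis. Payload 8.1 kg.
Tool frame: the origin (TCP) lies on the mounting face of the last link; the fingertips stand 178 mm ahead of it and the grasp point (between the pads) lies 159 mm ahead of it; z points along the fingers, y is the direction in which the jaws open and shut (so a half turn about z gives the same grasp; the last joint's range is limited). The gripper opens to 92 mm and grips with 3 to 60 N. Pads are 19 mm wide; open, the fingers measure 130 mm over their backs; the gripper's body (75 mm by 190 mm) begins 47 mm behind the grasp point.
Start: joints at [-77.899, 24.895, 1.432, 90.138, -0.665, 64.973, -4.303], TCP at [0.193, 0.594, 0.405] pointing down, gripper open.
Joint ranges: [-149.89, 149.89], [-25.12, 119.58], [-72.63, 75.52], [4.76, 147.25], [-75.54, 255.54], [6.69, 114.76], [-157.13, 157.13]. Speed limits (degrees/s): [127.2, 127.2, 172.46, 172.46, 180, 180, 180].

INTERFACE

Orientations are given as [roll, pitch, yaw] about the fixed x, y, z axes, in that order (R = Rz(yaw) Ry(pitch) Rx(roll)).
In Python, from cell import r gives the robot as it stands. The module is installed in compiled form; this text tells all that it offers.
- The arm moves only by the shell command python3 -m jog 'ROWS' [FORCE]. ROWS is JSON, a list that holds one entry, the list of rows, each a list of 5 numbers: the opening, from 0 (shut) to 1 (fully open), then the shift along the world's x, y, z in mm, then the turn about the world's z in degrees. A call has exactly 8 rows; each row shifts and turns the commanded pose from where the row before left it; what a row does not reach is not made up. A row lasts 1/12 s, in which the tool goes at most 41.7 mm and 7.16 degrees, less where a joint would pass 70% of its speed; a pose out of reach is approached as far as the arm can. A call is refused whole if a number of a shift passes 41.7 or a number of a turn 7.16, either way. A call with a gripper value outside its range is refused whole. The fingers move at their own pace and stop on an object; FORCE is the grip in N (left out, the last holds). Time passes only in rows, so rows that do not move let the fingers close, or fill a call up. It gives the time, the measured TCP pose, the force and the opening at its end, in the units of the state.
- r.get_state(): the state, without advancing time (a new reading comes with each control period).
- r.grab_frame(name): name is "scene" or "top" or "wrist"; returns a dict with "color" (384x512x3 uint8, red, green, blue), "fx", "fy", "cx", "cy" (pixels), "R" (3x3) and "t" (3): a world point X has camera coordinates R X + t; the wrist camera has in their place "tool_from_camera" (4x4, takes a point from camera to tool coordinates, whose origin is the TCP and whose axes are the flange's). Camera axes: x right, y down, z forward; pixel columns grow to the right and rows downward; lengths in m; the calibration is good to about 2 mm. A picture is of the moment at which its call begins: read the wrist's pose just before it. There is no depth.
- r.close_job(): hands the job in, once; it reports no verdict.
The state is a dict: "time_s": time; "qpos": joint angles; "qd": joint speeds; "joint_efforts": joint torques, N m; "ee_pos": TCP position; "ee_rot": TCP orientation; "contact_force": force on the tool from outside, world axes, zero at the start; "wrist_torque": the same for the moment, N m; "width": opening from 0.0 (shut) to 1.0 (fully open).
Only numpy, scipy, OpenCV 4.12 (cv2) and the standard library are available. Lean on these libraries where they do the work, as an engineer would, in place of code of your own. Each camera call takes 0.05 s, during which the arm holds its last target.

TASK

The lid with the blue bar grip is not shut: its three lugs are riding on the canister's rim. Turn it by its grip until the lugs drop into the notches (white marks on lid and canister in line), so that the lid lies flat and fully home, and let go. Leave the yellow-gripped lid, which is already shut, as it is.

Things in the scene. Friction and masses are not known exactly. Their poses are not given: they have to be found in the camera images.
- blue_canister: Grey canister with the blue-gripped lid, 104 across, fixed on a dark wooden foot (radius 68), left or right one of two alike. Rim top 85 above the bench, 11 wide. Three notches, 10 deep, 26 wide, pierce the rim at 0, 120, 240 degrees about z from its own x axis; white stripes on wall and foot below each. Origin: centre of underside, on the bench; z up.
- blue_lid_grip (a point): Point in the blue bar grip, on the lid's axis, 18 below the bar's top, 26 above the lid's face. Bar 62 long (x), 18 wide (y), 44 tall. Lid 92 across, 180 g; 3 lugs (10 wide, 9 tall) under its edge at 0, 120, 240 degrees about z from its x, white marks on top. Start: lugs ride on the rim, point 125 above bench, lugs 28 to 60 degrees off the nearest notches, either way.
- yellow_lid_grip (a point): Same point of the other lid, equal but with a yellow bar grip, already home. Of both lids: any lug fits any notch; a skirt keeps the lid centred in the bore (2.5 play) as it turns; within about 9 degrees of true the lugs clear the notches and the lid falls 9 by its weight when let go, or follows a gentle push; fully home, the point is 116 above the bench.
- tool_box: Not handled, an obstacle to pass over or round: fixed wooden tool box between the two canisters, 346 long (left to right), 190 deep, its lid standing open on the robot's side, 320 tall over all. Origin: centre of its underside, on the bench.

How it is judged (in metres and radians):
At the end, for the whole second after the job is handed in: The blue-gripped lid is fully home on its canister, its lugs down in the notches: grip point within 3 mm of its home height of 116 mm, within 10 mm of the canister's axis, and level within 4.5 degrees (z of blue_lid_grip in the frame of blue_canister between 0.11 and 0.119 m and horizontal distance between blue_lid_grip and blue_canister below 0.01 m and angle between blue_lid_grip's own z axis and vertical below 0.08 rad); the robot touches nothing.
It fails at once if the yellow-gripped lid is shifted or lifted by more than 15 mm (distance of yellow_lid_grip from where it was at the start of the episode above 0.015 m).
It also fails if it takes over 40 s, if anything falls off the work surface, if the arm or the gripper's body presses on something with over 40 N, if the wrist force passes 120 N, or if a joint passes its speed limit or range.

## Working session

There is one attempt and no reset: what is moved stays moved. The work goes in short steps, Python scripts to look and compute and a shell command to move; the robot and the scene stay as the last step left them, time stands still between calls to the robot, and variables do not carry over. Pictures are saved under pics/ and viewed, and the job is handed in when it is done.

```bash
mkdir -p pics; cat > h.py <<'E'
from cell import r
import numpy as np, cv2
def snap(name,tag):
    f=r.grab_frame(name); cv2.imwrite(f'pics/{tag}.png',cv2.cvtColor(f['color'],cv2.COLOR_RGB2BGR)); np.save(f'pics/{tag}.npy',f,allow_pickle=True); return f
def ray(f,u,v):
    d=np.array([(u-f['cx'])/f['fx'],(v-f['cy'])/f['fy'],1.]); R=np.array(f['R']);t=np.array(f['t']); return -R.T@t, R.T@d
def atz(f,u,v,z):
    o,d=ray(f,u,v); return o+d*(z-o[2])/d[2]
E
python3 - <<'E'
from h import *
s=r.get_state(); print({k:np.round(v,3) for k,v in s.items()})
for n in ['scene','top','wrist']:
    f=snap(n,n+'0'); print(n,{k:np.round(v,3).tolist() for k,v in f.items() if k!='color'})
E
```

```text
{'time_s': np.float64(0.0), 'qpos': array([-77.899,  24.937,   1.432,  90.189,  -0.661,  64.973,  -4.301]), 'qd': array([-0.013,  0.017,  0.027, -0.105, -0.048, -0.081,  0.03 ]), 'joint_efforts': array([-1.0000e-03, -6.6784e+01,  9.8400e-01, -3.1446e+01, -6.1000e-02,
        4.2000e-02,  0.0000e+00]), 'ee_pos': array([0.193, 0.594, 0.404]), 'ee_rot': array([-1.79909e+02,  1.20000e-02,  1.62018e+02]), 'contact_force': array([-0.533, -0.039,  1.163]), 'wrist_torque': array([-0.038, -0.04 ,  0.033]), 'width': np.float64(1.0)}
scene {'fx': 416.946, 'fy': 416.946, 'cx': 256.326, 'cy': 190.628, 'R': [[0.988, -0.152, 0.004], [-0.098, -0.657, -0.747], [0.116, 0.738, -0.665]], 't': [-0.502, 0.146, 1.091]}
top {'fx': 407.196, 'fy': 407.196, 'cx': 252.39, 'cy': 183.277, 'R': [[0.395, -0.919, 0.012], [-0.724, -0.319, -0.612], [0.566, 0.233, -0.791]], 't': [-0.135, 0.443, 1.196]}
wrist {'fx': 293.073, 'fy': 293.073, 'cx': 257.464, 'cy': 195.813, 'tool_from_camera': [[-0.001, -0.961, -0.277, 0.074], [1.0, -0.001, 0.0, 0.001], [-0.001, -0.277, 0.961, 0.021], [0.0, 0.0, 0.0, 1.0]]}
```

View pics/scene0.png

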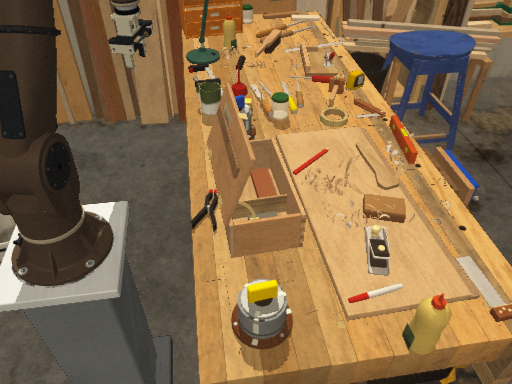

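View pics/top0.png

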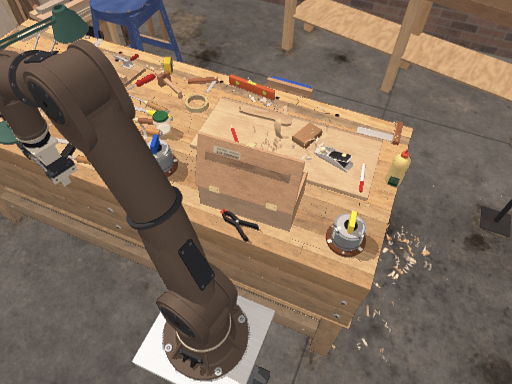

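View pics/wrist0.png

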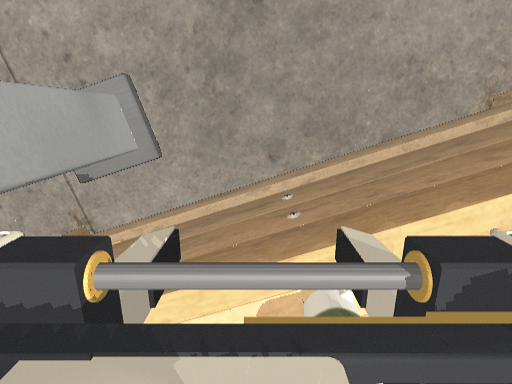

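```bash
python3 - <<'E'
from h import *
a=cv2.imread('pics/top0.png')[115:190,120:220]; b=cv2.imread('pics/scene0.png')[70:145,190:290]
cv2.imwrite('pics/z0.png',np.hstack([cv2.resize(x,None,fx=4,fy=4,interpolation=cv2.INTER_CUBIC) for x in (a,b)]))
f=np.load('pics/top0.npy',allow_pickle=True).item()
print(atz(f,155,143,.14),atz(f,349,220,.14), atz(f,157,150,.12))
E
```

```text
[0.49674916 0.45055495 0.14      ] [ 0.45797226 -0.27921216  0.14      ] [0.48460575 0.43879905 0.12      ]
```

View pics/z0.png

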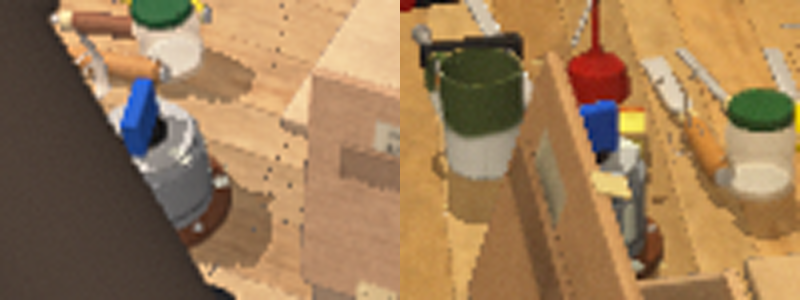

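```bash
python3 - <<'E'
from h import *
f=np.load('pics/scene0.npy',allow_pickle=True).item()
g=np.load('pics/top0.npy',allow_pickle=True).item()
print('lampbase',atz(f,204,57,0.01),'jar',atz(f,210,112,0.0),'whitejar',atz(f,280,118,0), 'blue',atz(f,242,102,.14))
print('whitejar top',atz(g,162,117,.08), 'shade', atz(g,70,20,.4))
E
python3 -m jog '[[[1,36,-16,0,0],[1,36,-16,0,0],[1,36,-16,0,0],[1,36,-16,0,0],[1,36,-16,0,0],[1,36,-16,0,0],[1,36,-16,0,0],[1,36,-16,0,0]]]'
```

```text
lampbase [0.42950489 1.09402972 0.01      ] jar [0.4235502  0.61739344 0.        ] whitejar [0.68041661 0.53617494 0.        ] blue [0.52583619 0.43033015 0.14      ]
whitejar top [0.67583597 0.54012839 0.08      ] shade [0.70713036 0.88554942 0.4       ]
time_s: 0.82
ee_pos: [0.4825, 0.4653, 0.4045]
ee_rot: [-180.0, -0.0, 162.0]
contact_force: [-0.7, 1.3, -0.4]
width: 1.001
```

```bash
python3 -m jog '[[[1,35,-15,0,0],[1,35,-15,0,0],[1,28,-15,0,0],[1,0,0,0,0],[1,0,0,0,0],[1,0,0,0,0],[1,0,0,0,0],[1,0,0,0,0]]]'
python3 - <<'E'
from h import *
s=r.get_state(); print(s['ee_pos'],s['ee_rot'])
f=snap('wrist','w1'); 
f=snap('top','t1')
E
```

```text
time_s: 1.48
ee_pos: [0.5776, 0.4228, 0.4048]
ee_rot: [180.0, -0.0, 162.2]
contact_force: [0.3, 0.2, -1.0]
width: 0.999
[0.57756109 0.4228245  0.4048197 ] [ 1.79975784e+02 -4.84198086e-02  1.62155987e+02]
```

View pics/w1.png

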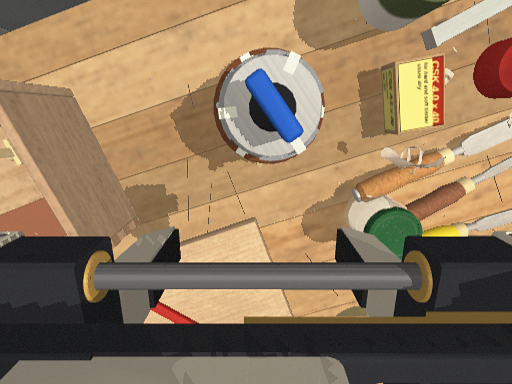

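View pics/t1.png

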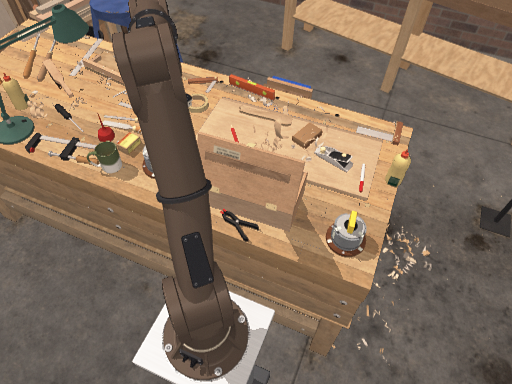

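Excellent wrist view: blue lid near (272,106). Enlarge it, and take a second wrist view from a shifted position for height.

```bash
python3 -m jog '[[[1,20,20,0,0],[1,20,20,0,0],[1,0,0,0,0],[1,0,0,0,0],[1,0,0,0,0],[1,0,0,0,0],[1,0,0,0,0],[1,0,0,0,0]]]'
python3 - <<'E'
from h import *
s=r.get_state(); print(s['ee_pos'],s['ee_rot'])
f=snap('wrist','w2')
a=cv2.imread('pics/w1.png')[35:175,205:345];b=f['color'][:,:,::-1]
cv2.imwrite('pics/z1.png',cv2.resize(a,None,fx=4,fy=4,interpolation=cv2.INTER_CUBIC))
E
```

```text
time_s: 2.25
ee_pos: [0.6186, 0.4611, 0.4054]
ee_rot: [180.0, 0.0, 162.0]
contact_force: [0.1, -0.2, -0.6]
width: 1.0
[0.61864295 0.46108328 0.40540715] [1.79973279e+02 1.48982028e-02 1.62009575e+02]
```

View pics/z1.png

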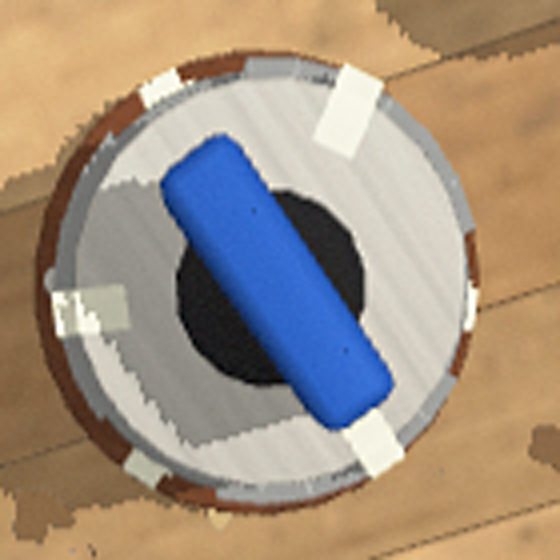

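View pics/w2.png

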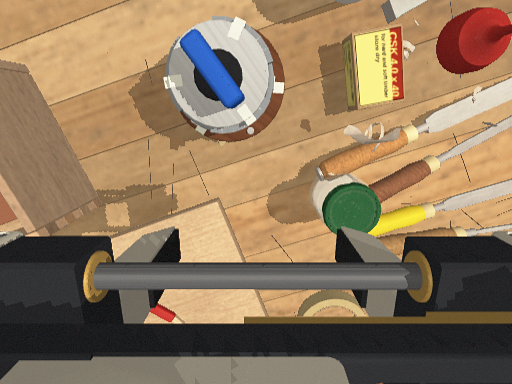

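```bash
python3 - <<'E'
from h import *
a=cv2.imread('pics/w2.png')[5:145,155:295]
cv2.imwrite('pics/z2.png',cv2.resize(a,None,fx=4,fy=4,interpolation=cv2.INTER_CUBIC))
E
```

```text
(no output)
```

View pics/z2.png

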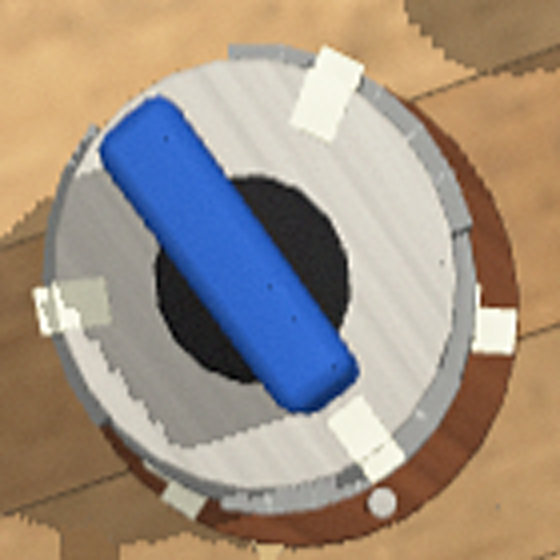

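```bash
cat >> h.py <<'E'
from scipy.spatial.transform import Rotation as Ro
def wray(f,pos,rot,u,v):
    T=np.array(f['tool_from_camera']); W=np.eye(4); W[:3,:3]=Ro.from_euler('xyz',rot,degrees=True).as_matrix(); W[:3,3]=pos
    M=W@T; d=np.array([(u-f['cx'])/f['fx'],(v-f['cy'])/f['fy'],1.]); return M[:3,3],M[:3,:3]@d
def tri(rays):
    A=0;b=0
    for o,d in rays:
        d=d/np.linalg.norm(d);P=np.eye(3)-np.outer(d,d);A=A+P;b=b+P@o
    return np.linalg.solve(A,b)
def onz(ray,z):
    o,d=ray; return o+d*(z-o[2])/d[2]
E
python3 - <<'E'
from h import *
f1=np.load('pics/w1.npy',allow_pickle=True).item();f2=np.load('pics/w2.npy',allow_pickle=True).item()
P1=([0.57756,.42282,.40482],[179.976,-.048,162.156]);P2=([.61864,.46108,.40541],[179.973,.015,162.01])
A=lambda p:wray(f1,*P1,205+p[0]/4-.375,35+p[1]/4-.375)
B=lambda p:wray(f2,*P2,155+p[0]/4-.375,5+p[1]/4-.375)
pts={'barU':((192,158),(127,122)),'barL':((362,402),(328,382)),'mA':((348,110),(327,92)),'mB':((90,310),(72,307)),'mC':((372,445),(366,438)),'disk':((271,287),(253,278)),'s1':((147,468),(187,500)),'s2':((472,300),(495,330))}
X={}
for k,(p,q) in pts.items():
    X[k]=tri([A(p),B(q)]); print(k,np.round(X[k],4))
c=(X['mA']+X['mB']+X['mC'])/3; print('c',c)
for n,R,i in (('v1',A,0),('v2',B,1)):
  m=[onz(R(pts[k][i]),.099)[:2] for k in('mA','mB','mC')]; c=np.mean(m,0); print(n,'lid c',c,'disk',onz(R(pts['disk'][i]),.099)[:2],[np.degrees(np.arctan2(*(x-c)[::-1])) for x in m])
  b=[onz(R(pts[k][i]),.143)[:2] for k in('barU','barL')]; d=b[0]-b[1]; print('bar',np.mean(b,0),np.degrees(np.arctan2(d[1],d[0])),np.linalg.norm(d))
  st={'v1':[(160,88),(472,305),(147,468)],'v2':[(495,330),(187,500)]}[n]
  for p in st:
    for z in(.01,.02):
      x=onz(R(p),z)[:2]; print('stripe',p,z,x,np.degrees(np.arctan2(*(x-c)[::-1])),np.linalg.norm(x-c))
E
```

```text
barU [0.4795 0.4519 0.1402]
barL [0.5349 0.4717 0.1319]
mA [0.4757 0.4896 0.097 ]
mB [0.4988 0.4195 0.0961]
mC [0.548  0.4742 0.1045]
disk [0.5069 0.4616 0.1017]
s1 [0.5474 0.4126 0.0113]
s2 [0.5294 0.5173 0.0351]
c [0.50750284 0.46110956 0.09916815]
v1 lid c [0.50805095 0.46107984] disk [0.5069384 0.4616754] [np.float64(138.69559926235584), np.float64(-102.60925192101223), np.float64(17.56424512366924)]
bar [0.50680572 0.46112427] -161.22936991679697 0.057139847406238176
stripe (160, 88) 0.01 [0.44376015 0.45185847] -171.83761156712134 0.06494875089990425
stripe (160, 88) 0.02 [0.44545181 0.4517202 ] -171.4963001865924 0.06329498422888342
stripe (472, 305) 0.01 [0.53090818 0.5234479 ] 69.87265077234082 0.06642460904765363
stripe (472, 305) 0.02 [0.53027061 0.52139625] 69.77695670286478 0.0642789434539897
stripe (147, 468) 0.01 [0.54743236 0.41258654] -50.91994187865651 0.06246995618613758
stripe (147, 468) 0.02 [0.54635314 0.41349791] -51.166853154654596 0.06108271824556282
v2 lid c [0.50766255 0.46144921] disk [0.50644481 0.46140687] [np.float64(138.14814499465004), np.float64(-101.2498828352484), np.float64(18.235399422853888)]
bar [0.50783126 0.46232272] -159.6472603302353 0.05845326762905318
stripe (495, 330) 0.01 [0.52960511 0.51813039] 68.83746070701848 0.060780200436020414
stripe (495, 330) 0.02 [0.53010177 0.51724932] 68.09317133489468 0.0601429274822752
stripe (187, 500) 0.01 [0.54754548 0.4121656 ] -51.018359052647426 0.06339970288873353
stripe (187, 500) 0.02 [0.5475633  0.41411284] -49.87180014299696 0.06190962766681897
```

```bash
python3 - <<'E'
from h import *
f1=np.load('pics/w1.npy',allow_pickle=True).item();P1=([0.57756,.42282,.40482],[179.976,-.048,162.156])
for p in [(138,218),(75,95),(0,80),(60,180)]: print(p,[onz(wray(f1,*P1,*p),z).round(3)[:2] for z in(0,.1,.15)])
f=np.load('pics/scene0.npy',allow_pickle=True).item(); g=np.load('pics/top0.npy',allow_pickle=True).item()
print('lid far',atz(f,229,83,.32),'lid near',atz(f,222,187,.32)); print('top lid',atz(g,202,138,.32),atz(g,305,175,.32))
E
python3 - <<'E'
import cv2
a=cv2.imread('pics/scene0.png')[60:260,180:320];b=cv2.imread('pics/top0.png')[100:240,180:320]
cv2.imwrite('pics/z3.png',cv2.resize(a,None,fx=3,fy=3));cv2.imwrite('pics/z4.png',cv2.resize(b,None,fx=3,fy=3))
E
```

```text
(138, 218) [array([0.592, 0.245]), array([0.57 , 0.297]), array([0.559, 0.324])]
(75, 95) [array([0.419, 0.238]), array([0.442, 0.292]), array([0.453, 0.319])]
(0, 80) [array([0.375, 0.159]), array([0.409, 0.234]), array([0.426, 0.271])]
(60, 180) [array([0.51 , 0.168]), array([0.509, 0.24 ]), array([0.509, 0.277])]
lid far [0.4679875  0.21886836 0.32      ] lid near [ 0.4121425  -0.19210182  0.32      ]
top lid [0.43913693 0.21241229 0.32      ] [ 0.42838076 -0.12188744  0.32      ]
```

View pics/z3.png

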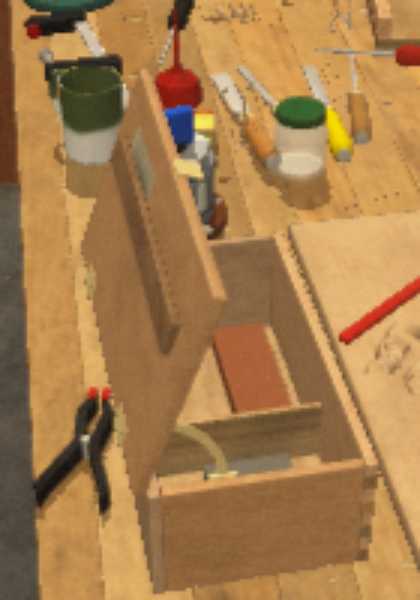

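View pics/z4.png

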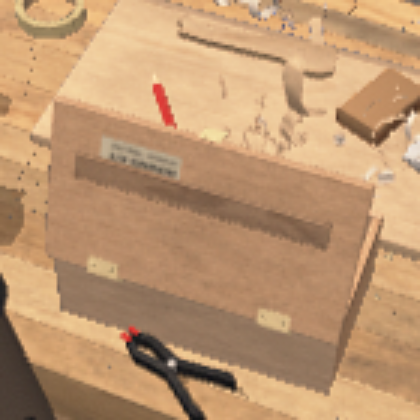

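```bash
python3 -m jog '[[[1,-19,0,0,6.1],[1,-19,0,0,6.1],[1,-19,0,0,6.1],[1,-19,0,0,6.1],[1,-18,0,0,6.1],[1,-18,0,0,6.1],[1,0,0,0,0],[1,0,0,0,0]]]' 15
python3 - <<'E'
from h import *
s=r.get_state(); print(s['ee_pos'],s['ee_rot'],s['qpos'])
snap('wrist','w3');snap('top','t3')
E
```

```text
time_s: 2.97
ee_pos: [0.5061, 0.4616, 0.4055]
ee_rot: [180.0, 0.0, -161.4]
contact_force: [0.3, 0.1, 0.5]
width: 0.998
[0.50610449 0.46159098 0.4055022 ] [ 1.79956377e+02  2.67300567e-02 -1.61371419e+02] [-45.16128873  30.68916563  -2.69685935  80.34955105   1.44733445
  68.9507974   60.6288185 ]
```

View pics/w3.png

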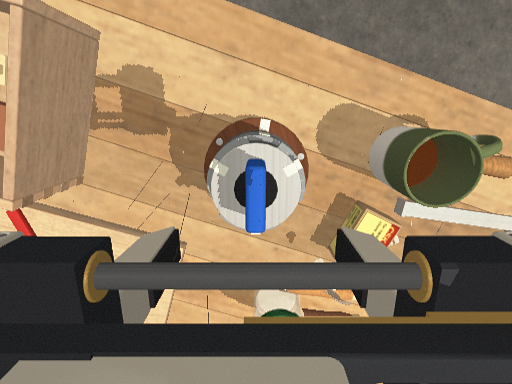

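```bash
python3 -m jog '[[[0.6,0,0,-20,0],[0.6,0,0,-20,0],[0.6,0,0,-20,0],[0.6,0,0,-20,0],[0.6,0,0,-18,0],[0.6,0,0,-12,0],[0.6,0,0,-8,0],[0.6,0,0,0,0]]]' 15
python3 -m jog '[[[0,0,0,0,0],[0,0,0,0,0],[0,0,0,0,0],[0,0,0,0,0],[0,0,0,0,0],[0,0,0,0,0],[0,0,0,0,0],[0,0,0,0,0]]]' 15
python3 - <<'E'
from h import *
snap('wrist','w4')
E
```

```text
time_s: 3.73
ee_pos: [0.5072, 0.4609, 0.2849]
ee_rot: [-179.9, -0.1, -161.5]
contact_force: [-0.3, 0.4, 0.0]
width: 0.599
time_s: 4.4
ee_pos: [0.5071, 0.4614, 0.2872]
ee_rot: [180.0, 0.0, -161.4]
contact_force: [-0.6, -0.8, 3.2]
width: 0.192
```

View pics/w4.png

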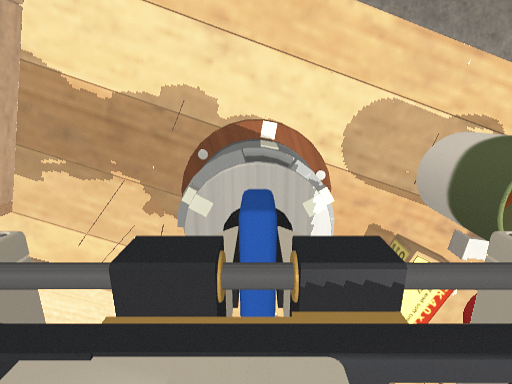

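Bar gripped (opening 17.7 mm ≈ 18). Turn about +50°.

```bash
python3 -m jog '[[[0,0,0,0,6],[0,0,0,0,6.5],[0,0,0,0,6.5],[0,0,0,0,6.5],[0,0,0,0,6.5],[0,0,0,0,6.5],[0,0,0,0,6],[0,0,0,0,6]]]' 15
python3 -m jog '[[[0,0,0,0,0],[0,0,0,0,0],[0,0,0,0,0],[0,0,0,-2,0],[0,0,0,-2,0],[0,0,0,-2,0],[0,0,0,-2,0],[0,0,0,0,0]]]' 15
python3 - <<'E'
from h import *
s=r.get_state(); print(s['wrist_torque'])
snap('wrist','w5')
E
```

```text
time_s: 5.12
ee_pos: [0.5068, 0.4614, 0.2864]
ee_rot: [180.0, -0.0, -110.6]
contact_force: [-0.8, -0.3, -0.9]
width: 0.19
time_s: 5.78
ee_pos: [0.5069, 0.4615, 0.2784]
ee_rot: [180.0, -0.0, -110.9]
contact_force: [-0.6, -0.2, -0.9]
width: 0.198
[ 0.10173836  0.10141121 -0.06838009]
```

View pics/w5.png

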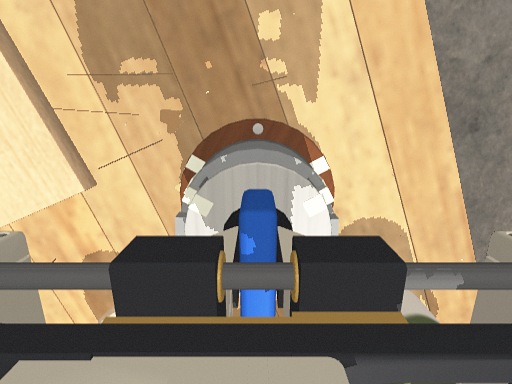

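Lid and canister marks line up, and the grip went down 8 mm with no force. Release and look.

```bash
python3 -m jog '[[[0.6,0,0,0,0],[0.6,0,0,0,0],[0.6,0,0,0,0],[0.6,0,0,0,0],[0.6,0,0,0,0],[0.6,0,0,0,0],[0.6,0,0,0,0],[0.6,0,0,0,0]]]'
python3 -m jog '[[[0.6,0,0,8,0],[0.6,0,0,16,0],[0.6,0,0,20,0],[0.6,0,0,20,0],[0.6,0,0,25,0],[0.6,0,0,25,0],[0.6,0,0,20,0],[0.6,0,0,0,0]]]'
python3 -m jog '[[[1,25,0,0,0],[1,25,0,0,0],[1,20,0,0,0],[1,0,0,0,0],[1,0,0,0,0],[1,0,0,0,0],[1,0,0,0,0],[1,0,0,0,0]]]'
python3 - <<'E'
from h import *
s=r.get_state(); print(s['ee_pos'],s['ee_rot'])
snap('wrist','w6');snap('top','t6');snap('scene','s6')
E
```

```text
time_s: 6.5
ee_pos: [0.507, 0.4615, 0.2788]
ee_rot: [180.0, 0.0, -110.9]
contact_force: [0.2, 0.2, 1.0]
width: 0.6
time_s: 7.17
ee_pos: [0.5073, 0.4622, 0.4187]
ee_rot: [-179.8, 0.4, -110.9]
contact_force: [0.5, 0.0, 0.6]
width: 0.6
time_s: 7.83
ee_pos: [0.5758, 0.462, 0.4131]
ee_rot: [180.0, 0.0, -110.8]
contact_force: [-0.8, 0.2, -0.4]
width: 1.0
[0.57584063 0.46199951 0.41309455] [ 1.79972591e+02  1.54815784e-02 -1.10803876e+02]
```

View pics/w6.png

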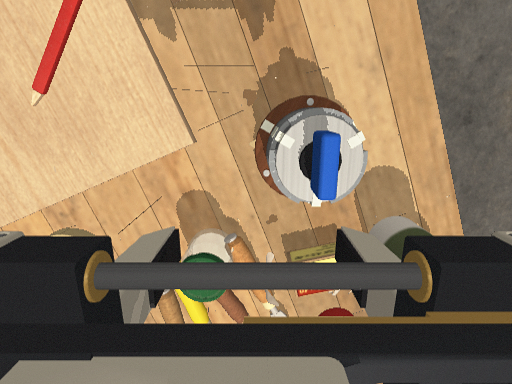

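```bash
python3 -m jog '[[[1,-10,25,0,0],[1,-10,25,0,0],[1,-10,25,0,0],[1,0,0,0,0],[1,0,0,0,0],[1,0,0,0,0],[1,0,0,0,0],[1,0,0,0,0]]]'
python3 - <<'E'
from h import *
s=r.get_state(); print(s['ee_pos'],s['ee_rot'])
snap('wrist','w7')
a=cv2.imread('pics/w6.png');b=cv2.imread('pics/w7.png')
cv2.imwrite('pics/z6.png',cv2.resize(a[80:220,240:380],None,fx=4,fy=4,interpolation=cv2.INTER_CUBIC))
E
```

```text
time_s: 8.65
ee_pos: [0.5479, 0.5353, 0.4129]
ee_rot: [-180.0, -0.0, -111.0]
contact_force: [0.3, -0.4, -0.2]
width: 1.002
[0.54785603 0.53529676 0.41293454] [-1.79955701e+02 -1.36536303e-02 -1.10984082e+02]
```

View pics/w7.png

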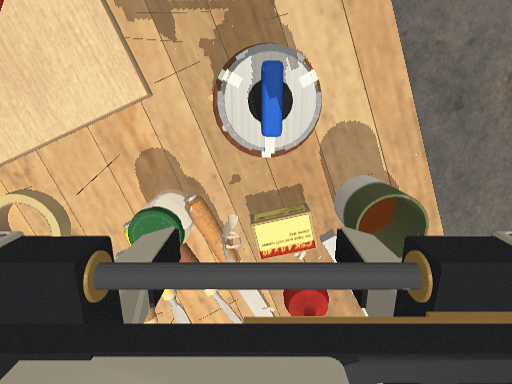

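View pics/z6.png

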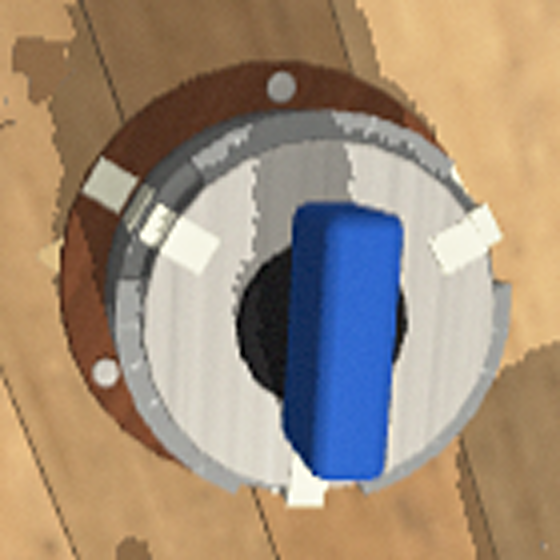

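```bash
python3 - <<'E'
import cv2
b=cv2.imread('pics/w7.png')
cv2.imwrite('pics/z7.png',cv2.resize(b[30:170,195:335],None,fx=4,fy=4,interpolation=cv2.INTER_CUBIC))
s=cv2.imread('pics/s6.png');cv2.imwrite('pics/z8.png',cv2.resize(s[70:160,190:310],None,fx=5,fy=5,interpolation=cv2.INTER_CUBIC))
E
```

```text
(no output)
```

View pics/z7.png

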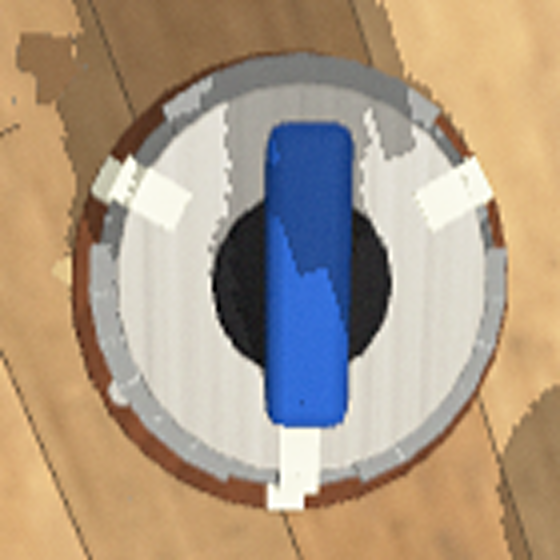

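View pics/z8.png

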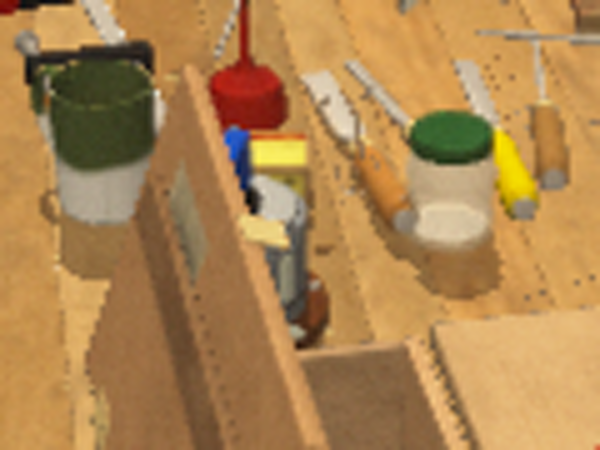

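```bash
python3 - <<'E'
from h import *
f1=np.load('pics/w6.npy',allow_pickle=True).item();f2=np.load('pics/w7.npy',allow_pickle=True).item()
P1=([.57584,.462,.41309],[179.973,.015,-110.804]);P2=([.54786,.5353,.41293],[-179.956,-.014,-110.984])
A=lambda p:wray(f1,*P1,240+p[0]/4-.375,80+p[1]/4-.375)
B=lambda p:wray(f2,*P2,195+p[0]/4-.375,30+p[1]/4-.375)
pts={'mL inner':((207,258),(180,213)),'mR inner':((440,258),(426,216)),'disk':((322,322),(301,285)),
'bar top':((362,215),(309,133)),'bar bot':((352,462),(307,412)),'R':((465,240),(457,193))}
for k,(p,q) in pts.items(): print(k,np.round(tri([A(p),B(q)]),4))
p=[(135,193),(457,193),(296,470)]
E
```

```text
mL inner [0.5288 0.4358 0.0901]
mR inner [0.4729 0.4576 0.0879]
disk [0.5069 0.4617 0.0921]
bar top [0.4963 0.4344 0.1255]
bar bot [0.5162 0.4875 0.1291]
R [0.4646 0.4556 0.0865]
```

```bash
python3 -c "
from cell import r
print(r.get_state()['contact_force']); print(r.close_job())"
```

```text
[-0.46683105 -0.09951431  0.21345963]
the job is handed in; nothing more can be done
None
```

I turned the blue lid about 50° counter-clockwise by its grip, let the lugs drop into the notches, released it and handed the job in at about 8.7 s of the 40 s. No verdict is reported.

- **Fit:** while still gripped, the lid went down 8 mm with no added force. After release, all three white marks on the lid line up with the canister's stripes.
- **Height:** two wrist views put the lid face at 87–92 mm, where fully home is 90 mm. It measured about 99 mm before the turn.
- **Centring:** the lid's centre measured (0.507, 0.462) m after the turn. Before it, the lid's centre measured (0.507, 0.461) m. I did not measure the canister's own axis separately.
- **Level:** I saw no tilt in the pictures. The spread in the height readings is about the accuracy of reading the pixels.
- **Disagreement:** the top of the bar triangulated at 125–129 mm, against 134 mm expected. I read that as poor picking of its rounded edges and did not resolve it.
- **Clearance:** the open gripper ended well above the lid, touching nothing, with contact force under 1 N. The arm never went near the yellow-gripped lid, and I did not measure that lid again at the end.

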